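# Slide a crate tag out for stringing and lock it with the keeper

### The job

The aluminium crate tag in the wooden tagging jig is about to be strung. With a fingertip, push the tag hole end first along the ledge, towards the end with the red knob, until its string hole is wholly out past the end of the ledge and can be threaded, but stop soon after: about two thirds of the tag must stay on the ledge. Then push the red-knobbed brass keeper round until it stands square across the tag, so that the tag cannot tip. Do not lift the tag, and leave the sherd, vial and loupe beside the jig where they are.

Things in the scene. Friction and masses are not known exactly. Their poses are not given: they have to be found in the camera images.
- tag_jig: Pale wooden jig fixed to the table, 210 x 91 mm. Origin: on the table under the ledge's middle; x along the ledge to the stringing end, y to the tall fence. Ledge: black strip, top 42 mm above the table, x -105 to 105, y -30.5 to 30.5 mm, no end walls. Fence (y 30.5 to 48.5) rises 6.5 mm above the ledge, lip (y -30.5 to -40.5) 3 mm. Only the keeper stands higher. Dark foot 104 mm wide.
- ledge_end (a point): Middle of the ledge's edge at the stringing end, on the ledge's top; same axes as tag_jig.
- tag_plate: Loose aluminium crate tag with a white writing panel, 100 x 58 x 5 mm, about 90 g, lying flat on the ledge between fence and lip with 3 mm of side play. Origin: centre of its underside; x points to its hole end (towards the jig's stringing end), z up.
- string_hole (a point): Centre, on the top face, of the tag's 9 mm string hole; 36 mm from the tag's centre along its x, so 14 mm from the leading edge.
- keeper (a joint): Angle of the brass keeper bar, rad. 0: parked along the top of the fence, pointing to the stringing end. It grows as the bar turns clockwise seen from above, over the ledge; at 1.57 it meets its stop, square across the ledge, pointing to the jig's -y. Stiff hinge (0.06 Nm friction), stays where it is left. Starts between 0 and 0.3.
- keeper_pivot (a point): Point on the keeper's upright hinge axis, 55 mm above the table, at x = 60, y = 39.5 mm of the jig. The bar is 12 mm wide and reaches 52 mm from the axis; its underside is 7.7 mm and its top 12.7 mm above the ledge, so it passes 2.7 mm over the tag.
- keeper_knob (a point): Centre of the top of the keeper's red round knob, 13 mm in diameter, 42 mm from the hinge axis; the top is 33 mm above the ledge (75 mm above the table), the red part goes down to 16 mm above the ledge.
- sherd: Brown pottery sherd, 80 x 66 x 16 mm, loose on the table past the jig's stringing end. Origin: centre of its underside. Leave alone.
- vial: Sample vial with a red cap, 28 mm across, 52 mm high, standing loose on the fence side of the jig. Origin: centre of its underside. Leave alone.
- loupe: Black stand loupe, 38 mm across, 20 mm high, loose on the lip side of the jig. Origin: centre of its underside. Leave alone.
Things that resemble listed ones, but are neither listed nor needed, are in the scene too. Several things have the shape of the tag_plate; the one meant has the colours described above.

How it is judged:
By the outcome, as a careful person would: the job done as asked, in the order asked, and still so for the second after the job is handed in, with the robot touching nothing.
It also fails if it takes over 48 s, if anything falls off the work surface, if the arm or the gripper's body presses on something with over 40 N, if the wrist force passes 120 N, or if a joint passes its speed limit or range.

### The arm

A 6-joint arm with a two-finger parallel gripper is mounted at the origin on the work surface; the furniture and walls round the work are solid. World frame = base frame: x ahead of the robot, y to its left, z up, the work surface at z = 0. Lengths are in m, angles in rad, forces in N, time in s.
With the tool pointing down it reaches from about 0.35 to 0.85 m from the base axis. Payload 8.1 kg.
Tool frame: the origin (TCP) lies between the finger pads; the fingertips stand 22 mm ahead of it and the grasp point (between the pads) lies 3 mm ahead of it (env.tips_ahead is the distance from the TCP to the fingertips, in m); z points along the fingers, x is the direction in which the jaws open and shut, and the axes are right-handed (so a half turn about z gives the same grasp; the last joint's range is limited). The gripper opens to 85 mm and grips with 20 to 120 N. Pads are 22 mm wide; open, the fingers measure 114 mm over their backs; the gripper's body (76 mm by 85 mm) begins 54 mm behind the grasp point. The pads swing forward as they close: fully open they stand 13 mm farther back than shut.
Start: joints at [1.249, 0.13, 1.488, -0, 1.523, -0.085], TCP at [0.141, 0.583, 0.253] pointing down, gripper open.
Joint ranges: [-2.96, 2.96], [-0.89, 2.26], [0.02, 2.5], [-1.34, 4.48], [0, 2.73], [-2.66, 2.66]. Speed limits (rad/s): [2.39, 2.39, 2.79, 3.14, 3.14, 3.14].

### API

Orientations are given as [roll, pitch, yaw] about the fixed x, y, z axes, in that order (R = Rz(yaw) Ry(pitch) Rx(roll)).
In Python, from station import env, capture, camera_model gives the robot as it stands.
- The arm moves only by the tool drive_tool, never from a script. Its argument "rows" is a list of rows, each an object with "slide": the shift along the world's x, y, z in cm, a list of three; "roll": the turn about the world's z in degrees. A call has 1 to 12 rows; each row is the pose to reach, as a shift and turn from the pose measured when the call began; what a row does not reach only later rows make up. A row lasts 1/8 s, in which the tool goes at most 62.5 mm and 10.7 degrees, less where a joint would pass 70% of its speed; a pose out of reach is approached as far as the arm can. A call with a gripper value outside its range is refused whole. "hand" is the finger opening in cm, from 0 to 8.54, set as the call begins (left out, the last holds). The fingers move at their own pace and stop on an object; "squeeze" is the grip in N (left out, the last holds). Time passes only in rows, so rows that repeat a pose let the fingers close. It gives the time, the measured TCP pose, the force and the opening at its end, in the units of the state.
- env.get_obs(): the state, without advancing time (a new reading comes with each control period).
- capture(name): name is "scene" or "side" or "wrist"; returns (picture, depth): 480x640x3 uint8, blue, green, red; 480x640 float32, m along the optical axis (not along the pixel's ray), 0 where there is no reading.
- camera_model(name): a dict with "K" (3x3 intrinsics, pixels), "dist_coeffs" ([k1, k2, p1, p2, k3] as OpenCV has them; the pictures are not rectified), "position" and "rotation" of the camera in the world. Camera axes: x right, y up, looking along -z (the intrinsics and any distortion apply to the point x, -y, -z); pixel columns grow to the right and rows downward; lengths in m; the calibration is good to about 2 mm. A picture is of the moment at which its call begins: read the wrist's pose just before it. camera_model takes no time and is no camera call; for the wrist camera it gives the pose at the moment of the call.
- env.job_done(): hands the job in, once; it reports no verdict.
The state is a dict: "time": time; "joint_pos": joint angles; "qvel": joint speeds; "joint_efforts": joint torques, N m; "eef_pos": TCP position; "tool_rot": TCP orientation; "wrist_force": force on the tool from outside, world axes, zero at the start; "wrist_torque": the same for the moment, N m; "opening": finger opening in m.
Only numpy, scipy, OpenCV 4.12 (cv2) and the standard library are available. Lean on these libraries where they do the work, as an engineer would, in place of code of your own. Each camera call takes 0.05 s, during which the arm holds its last target. There are 200 camera calls.

## Working session

There is one attempt and no reset: what is moved stays moved. The work goes in short steps, Python scripts to look and compute and a tool call to move; the robot and the scene stay as the last step left them, time stands still between calls to the robot, and variables do not carry over. Pictures are saved under pics/ and viewed, about 8 in all and at most 12, crops included, and the job is handed in when it is done.

Besides the shell and the picture viewer there is one more tool, called after ">>>" as name(argument=value, ...) on one line, values as JSON. drive_tool: Moves the arm, as the interface text tells. Its arguments: {"type":"object","properties":{"rows":{"type":"array","items":{"type":"object","properties":{"slide":{"type":"array","items":{"type":"number"}},"roll":{"type":"number"}}}},"hand":{"type":"number"},"squeeze":{"type":"number"}},"required":["rows"]}

```bash
ls; mkdir -p pics; cat > h.py <<'E'
import numpy as np, cv2
from station import env, capture, camera_model
def ray(m,uv):
    K=np.array(m["K"]);d=np.array(m["dist_coeffs"])
    p=cv2.undistortPoints(np.array(uv,float).reshape(-1,1,2),K,d).reshape(-1,2)
    R=np.array(m["rotation"])
    return (R@np.c_[p[:,0],-p[:,1],-np.ones(len(p))].T).T, np.array(m["position"])
def onz(m,uv,z):
    r,c=ray(m,uv); return c+r*((z-c[2])/r[:,2])[:,None]
def withdepth(m,uv,dep):
    r,c=ray(m,uv); uv=np.round(np.array(uv)).astype(int).reshape(-1,2)
    return c+r*dep[uv[:,1],uv[:,0]][:,None]
E
python3 - <<'E'
from h import *
o=env.get_obs();print(o["time"],o["eef_pos"],o["tool_rot"],env.tips_ahead)
for n in("scene","side","wrist"):
    m=camera_model(n);im,d=capture(n);cv2.imwrite(f"pics/{n}0.png",im);np.savez(f"{n}0.npz",im=im,d=d,**{k:np.array(v) for k,v in m.items() if k in("K","dist_coeffs","position","rotation")})
    print(n,m["position"],np.array(m["rotation"]).round(2).tolist(),m["K"][0][0])
E
```

```text
pics
0.0 [0.14056824 0.58278503 0.25226272] [-3.14143620e+00  1.80254588e-03  1.33401464e+00] 0.022
scene [ 0.06935867 -0.43758434  0.61426736] [0.89, 0.0, -0.85] 450.8280170834298
side [ 0.15482427 -0.63111387  0.50489431] [1.08, 0.02, -0.53] 516.9745511312269
wrist [0.0619064  0.60371018 0.37460894] [-0.33, 0.0, 1.33] 349.81343243079186
```

View pics/scene0.png

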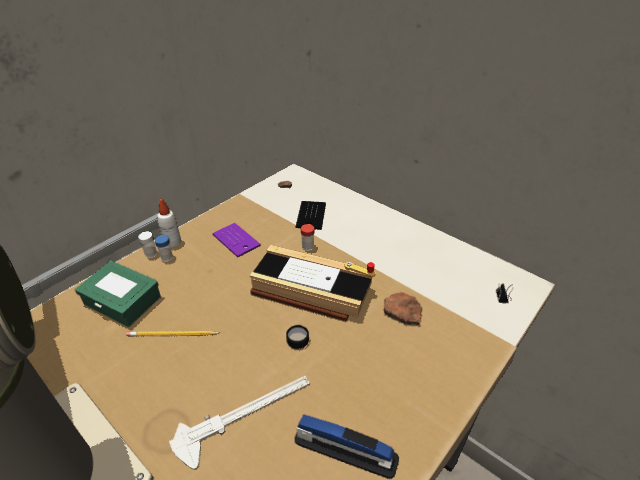

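View pics/side0.png

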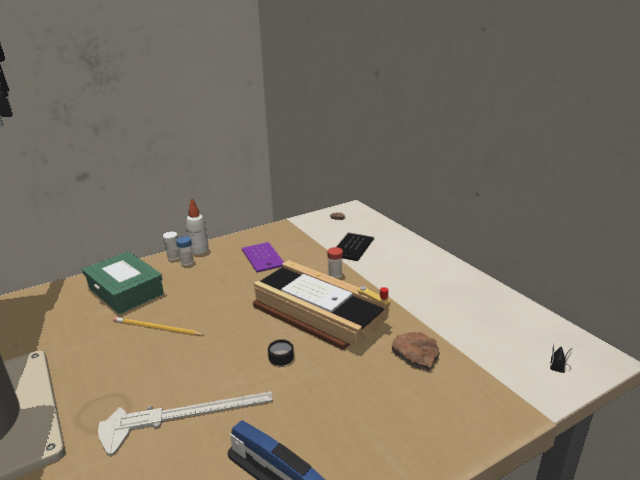

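Scene view: the jig has its ledge running from about (258,265) to (370,285), the white/aluminium tag is at (308,273) with its hole at (328,278), and the red knob is at (370,267). The vial is at (307,237), sherd at (403,308) and loupe at (297,337). The side view agrees, with the knob at (384,293) and the tag at (317,291).

```bash
python3 - <<'E'
from h import *
S={n:dict(np.load(n+"0.npz")) for n in("scene","side")}
pts={}
for n,s in S.items():
    im=s["im"].astype(int);b,g,r=im[...,0],im[...,1],im[...,2]
    red=((r>120)&(g<60)&(b<70)).astype(np.uint8)
    k,l,st,c=cv2.connectedComponentsWithStats(red)
    print(n,[(c[i].round(1).tolist(),st[i,4]) for i in range(1,k) if st[i,4]>15])
print("scene pts z=.047: hole, tag c, ; pivot z .055")
a=S["scene"];b=S["side"]
print(onz(a,[(328,278),(308,273)],.047).round(4),onz(b,[(335,298),(317,291)],.047).round(4))
print(onz(a,[(348,266)],.055),onz(b,[(362,290)],.055))
print("ledge corners", onz(a,[(262,253),(372,276),(252,274),(365,296)],.042).round(3))
print("sherd,vial,loupe",onz(a,[(403,308),(307,240),(297,337)],.01).round(3))
E
```

```text
scene [([161.4, 206.6], np.int32(45)), ([370.4, 264.6], np.int32(23))]
side [([383.9, 289.7], np.int32(23))]
scene pts z=.047: hole, tag c, ; pivot z .055Traceback (most recent call last):
  File "<stdin>", line 11, in <module>
  File "h.py", line 9, in onz
    r,c=ray(m,uv); return c+r*((z-c[2])/r[:,2])[:,None]
                                        ~^^^^^
IndexError: too many indices for array: array is 1-dimensional, but 2 were indexed
```

```bash
sed -i 's/R=np.array(m\["rotation"\])/R=Rot.from_euler("xyz",np.array(m["rotation"])).as_matrix()/; 1a from scipy.spatial.transform import Rotation as Rot' h.py
cat >> h.py <<'E'
def tri(ms,uvs):
    A=np.zeros((3,3));b=np.zeros(3)
    for m,uv in zip(ms,uvs):
        r,c=ray(m,[uv]);r=r[0]/np.linalg.norm(r[0]);P=np.eye(3)-np.outer(r,r);A+=P;b+=P@c
    return np.linalg.solve(A,b)
E
python3 - <<'E'
from h import *
a,b=[dict(np.load(n+"0.npz")) for n in("scene","side")]
print("hole,tag",onz(a,[(328,278),(308,273)],.047).round(4),onz(b,[(335,298),(317,291)],.047).round(4),tri([a,b],[(328,278),(335,298)]))
print("pivot",onz(a,[(348,266)],.055),onz(b,[(362,290)],.055))
print("knob",tri([a,b],[(370.4,264.6),(383.9,289.7)]),withdepth(a,[(370,265)],a["d"]))
print("ledge corners", onz(a,[(262,253),(372,276),(252,274),(365,296)],.042).round(3))
print("sherd,vial,loupe",onz(a,[(403,308),(307,240),(297,337)],.01).round(3))
E
```

```text
hole,tag [[ 0.5152 -0.0635  0.047 ]
 [ 0.5011 -0.0277  0.047 ]] [[ 0.5174 -0.0638  0.047 ]
 [ 0.5039 -0.0316  0.047 ]] [ 0.51813739 -0.06157277  0.04466064]
pivot [[ 0.55662012 -0.07590976  0.055     ]] [[ 0.55879738 -0.07791503  0.055     ]]
knob [ 0.57408151 -0.11270316  0.06902515] [[ 0.56944345 -0.11473957  0.07208526]]
ledge corners [[ 0.487  0.08   0.042]
 [ 0.576 -0.117  0.042]
 [ 0.435  0.051  0.042]
 [ 0.527 -0.138  0.042]]
sherd,vial,loupe [[ 0.574 -0.19   0.01 ]
 [ 0.602  0.069  0.01 ]
 [ 0.403 -0.092  0.01 ]]
```

>>> drive_tool(rows=[{"slide": [4,-5,0],"roll": -6},{"slide": [8,-10,0],"roll": -12},{"slide": [12,-15,-1],"roll": -18},{"slide": [15,-20.5,-1],"roll": -24},{"slide": [18,-26,-1],"roll": -30},{"slide": [21,-31.5,-2],"roll": -36},{"slide": [24,-37,-2],"roll": -42},{"slide": [27,-43,-2],"roll": -48},{"slide": [30,-49,-2.5],"roll": -51},{"slide": [32,-54,-3],"roll": -51},{"slide": [34,-59,-3],"roll": -51},{"slide": [34,-61,-3],"roll": -51}], hand=0, squeeze=60)

```text
time: 1.65
eef_pos: [0.4811, -0.0303, 0.222]
tool_rot: [3.141, 0.002, 0.44]
wrist_force: [-0.3, 1.3, -0.3]
opening: 0.0
```

```bash
python3 - <<'E'
from h import *
o=env.get_obs();print(o["time"],o["eef_pos"],o["tool_rot"],o["opening"],np.abs(o["qvel"]).max())
n="wrist";m=camera_model(n);im,d=capture(n);cv2.imwrite("pics/w1.png",im);np.savez("w1.npz",im=im,d=d,**{k:np.array(m[k]) for k in("K","dist_coeffs","position","rotation")})
print(m["position"],m["rotation"])
E
```

```text
1.65 [ 0.48110033 -0.03031138  0.22200685] [3.14149046e+00 2.18821745e-03 4.40478670e-01] 9.452754188003163e-06 0.29548360125883144
[0.44758919 0.04575054 0.34425343] [-0.32606275  0.00264377  0.44122182]
```

View pics/w1.png

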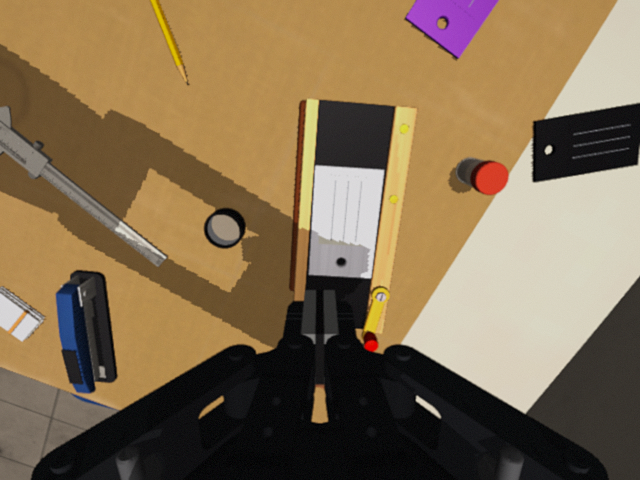

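Wrist view: ledge rear end at (320,101)-(394,106), tag from about (314,166) to (374,279), hole at (341,261), pivot at (380,296), and knob at (371,344). The keeper is slightly turned. Next I'll measure on a settled frame.

```bash
cat >> h.py <<'E'
def snap(n,f):
    m=camera_model(n);im,d=capture(n);cv2.imwrite(f"pics/{f}.png",im)
    return {**{k:np.array(m[k]) for k in("K","dist_coeffs","position","rotation")},"im":im,"d":d}
def blob(mask,near):
    k,l,st,c=cv2.connectedComponentsWithStats(mask.astype(np.uint8))
    i=min((i for i in range(1,k) if st[i,4]>15),key=lambda i:np.linalg.norm(c[i]-near));return c[i],st[i],(l==i)
E
python3 - <<'E'
from h import *
for _ in range(4): w=snap("wrist","w2")
o=env.get_obs();print(o["time"],o["eef_pos"],np.abs(o["qvel"]).max())
np.savez("w2.npz",**w)
im=w["im"].astype(int);b,g,r=im[...,0],im[...,1],im[...,2]
c,st,kn=blob((r>110)&(g<50)&(b<60),(371,344));print("knob px",c,st)
g3=cv2.cvtColor(w["im"],cv2.COLOR_BGR2HSV)
y,x=np.mgrid[:480,:640]
blk=(im.max(2)<45)&(y<175)&(y>90)&(x>300)&(x<410)
c,st,_=blob(blk,(352,135));q=cv2.boxPoints(cv2.minAreaRect(np.argwhere(_)[:,::-1].astype(np.float32)));print("blk",q.round(1).tolist())
tm=(g3[...,1]<45)&(im.max(2)>75)&(x>300)&(x<395)&(y>150)&(y<290)
c,st,t=blob(tm,(345,220));tc=cv2.boxPoints(cv2.minAreaRect(np.argwhere(t)[:,::-1].astype(np.float32)));print("tag",tc.round(1).tolist(),st)
P=onz(w,q,.042);print("blk",P.round(4));T=onz(w,tc,.047);print("tag",T.round(4),T.mean(0))
print("sides",[np.linalg.norm(T[i]-T[i-1]).round(4) for i in range(2)],[np.linalg.norm(P[i]-P[i-1]).round(4) for i in range(2)])
v=cv2.resize(w["im"][90:360,280:430],None,fx=2.2,fy=2.2,interpolation=cv2.INTER_CUBIC);cv2.imwrite("pics/w2c.png",v)
a,bb=[dict(np.load(n+"0.npz")) for n in("scene","side")]
print("hole tri",tri([w,a,bb],[(341,261),(328,278),(335,298)]))
print("depth tag/ledge",withdepth(w,[(345,200),(350,130)],w["d"]).round(4))
E
```

```text
1.9 [ 0.4803783  -0.02645275  0.22227718] 0.018512399856054428
knob px [370.35294118 346.95294118] [364 343  12  10  85]
blk [[314.1000061035156, 167.5], [318.8999938964844, 105.5], [392.29998779296875, 111.19999694824219], [387.3999938964844, 173.3000030517578]]
tag [[306.1000061035156, 277.8999938964844], [313.29998779296875, 168.10000610351562], [383.29998779296875, 172.6999969482422], [376.1000061035156, 282.5]] [ 307  169   77  114 7293]
blk [[0.459  0.011  0.042 ]
 [0.4413 0.0579 0.042 ]
 [0.4973 0.0798 0.042 ]
 [0.5181 0.0337 0.042 ]]
tag [[ 0.4955 -0.084   0.047 ]
 [ 0.4584  0.0109  0.047 ]
 [ 0.5135  0.0329  0.047 ]
 [ 0.5568 -0.0601  0.047 ]] [ 0.50606985 -0.02508896  0.047     ]
sides [np.float64(0.0658), np.float64(0.1019)] [np.float64(0.0634), np.float64(0.0502)]
hole tri [ 0.52020444 -0.0579565   0.04089881]
depth tag/ledge [[ 0.4944 -0.0016  0.0498]
 [ 0.4727  0.0517  0.0437]]
```

View pics/w2c.png

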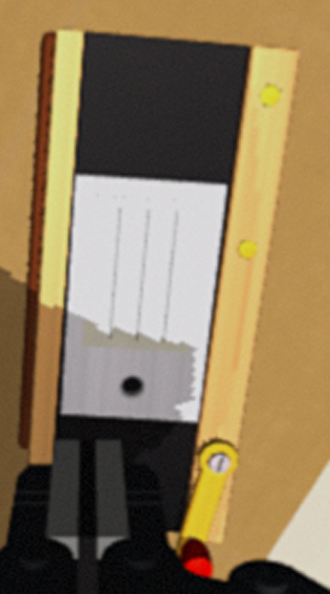

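The crop shows the ledge's rear end at about (318,105)-(394,111), tag rear edge at (314,169)-(384,174), hole at (340,265), and pivot screw at (379,300).

```bash
python3 - <<'E'
from h import *
w=dict(np.load("w2.npz"))
L=onz(w,[(318.2,105.5),(306.4,285.5)],.042);Rr=onz(w,[(394.5,110.9),(370.9,280.9)],.0485) # right edge seen at fence top inner edge? 
R2=onz(w,[(394.5,110.9),(370.9,280.9)],.042)
for n,E in(("L",L),("R@48",Rr),("R@42",R2)):
    d=E[1]-E[0];print(n,E.round(4).tolist(),np.degrees(np.arctan2(d[1],d[0])))
print("rear width",np.linalg.norm(L[0]-R2[0]))
T=onz(w,[(314.5,169.5),(383.6,173.6),(307.3,277.7),(370.9,281.8)],.047);print("tag",T.round(4).tolist(),np.linalg.norm(T[0]-T[1]),np.linalg.norm(T[0]-T[2]),T.mean(0))
h=onz(w,[(340,265)],.047)[0];p=onz(w,[(379.1,300)],.0555)[0]
a,b=[dict(np.load(n+"0.npz")) for n in("scene","side")]
k=tri([w,a,b],[(370.4,347),(370.4,264.6),(383.9,289.7)])
print("hole",h,"piv",p,"knob",k, onz(w,[(370.4,347)],.07), np.linalg.norm((k-p)[:2]))
for ang in(-66,-67,-68):
    x=np.array([np.cos(np.radians(ang)),np.sin(np.radians(ang))]);y=np.array([-x[1],x[0]])
    o1=p[:2]-.06*x-.0395*y
    rear=(L[0,:2]+R2[0,:2])/2;o2=rear+.105*x
    print(ang,"origin by pivot",o1.round(4),"by rear",o2.round(4),"tag in jig", ((T.mean(0)[:2]-o1)@x).round(4),((T.mean(0)[:2]-o1)@y).round(4),"hole",((h[:2]-o1)@x).round(4),((h[:2]-o1)@y).round(4),"knob ang",-np.degrees(np.arctan2((k[:2]-p[:2])@y,(k[:2]-p[:2])@x)))
E
```

```text
L [[0.4408, 0.0577, 0.042], [0.4999, -0.0935, 0.042]] -68.63793772166017
R@48 [[0.4977, 0.0801, 0.0485], [0.5511, -0.0602, 0.0485]] -69.1461836994919
R@42 [[0.4988, 0.0808, 0.042], [0.5534, -0.0626, 0.042]] -69.14618369949187
rear width 0.062436587518215514
tag [[0.4598, 0.0103, 0.047], [0.5141, 0.0323, 0.047], [0.4964, -0.0834, 0.047], [0.5521, -0.0616, 0.047]] 0.058609686094687134 0.10054213453152833 [ 0.50561841 -0.02559745  0.047     ]
hole [ 0.51824677 -0.05871927  0.047     ] piv [ 0.56480135 -0.07163598  0.0555    ] knob [ 0.57478511 -0.11248931  0.06888238] [[ 0.57518609 -0.11230189  0.07      ]] 0.0420555536949774
-66 origin by pivot [ 0.5043 -0.0329] by rear [ 0.5125 -0.0267] tag in jig -0.0061 0.0042 hole 0.0293 0.0022 knob ang 10.267183307346052
-67 origin by pivot [ 0.505  -0.0318] by rear [ 0.5108 -0.0274] tag in jig -0.0055 0.003 hole 0.0299 0.0017 knob ang 9.267183307346047
-68 origin by pivot [ 0.5057 -0.0308] by rear [ 0.5091 -0.0281] tag in jig -0.0049 0.0019 hole 0.0306 0.0012 knob ang 8.267183307346045
```

>>> drive_tool(rows=[{"slide": [-0.1,3.5,0],"roll": -2},{"slide": [-0.2,7.0,0],"roll": -4},{"slide": [-0.2,7.0,-5],"roll": -4},{"slide": [-0.2,7.0,-9],"roll": -4},{"slide": [-0.2,7.0,-12],"roll": -4},{"slide": [-0.2,7.0,-14],"roll": -4},{"slide": [-0.2,7.0,-14.8],"roll": -4},{"slide": [-0.2,7.0,-15.1],"roll": -4},{"slide": [-0.2,7.0,-15.2],"roll": -4},{"slide": [-0.2,7.0,-15.2],"roll": -4}])

```text
time: 3.15
eef_pos: [0.479, 0.0436, 0.0711]
tool_rot: [-3.141, 0.0, 0.374]
wrist_force: [-0.2, -0.8, -0.1]
opening: 0.0004
```

```bash
python3 - <<'E'
from h import *
w=snap("wrist","w3");o=env.get_obs();print(o["time"],o["eef_pos"],o["tool_rot"],o["wrist_force"])
np.savez("w3.npz",**w)
E
```

```text
3.2 [0.47900389 0.04353936 0.0710769 ] [-3.14141245e+00  2.53931544e-04  3.74130486e-01] [ 0.16898898 -0.09411041  0.35670174]
```

View pics/w3.png

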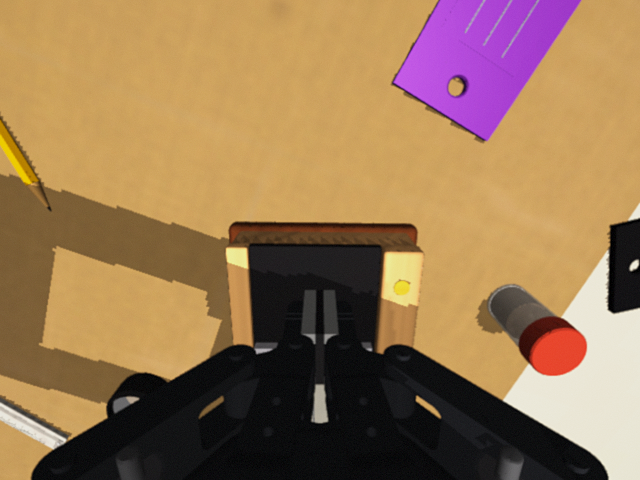

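The wrist view shows the fingers (320,310) centred over the ledge behind the tag, whose rear edge is at row 345, just ahead of them.

>>> drive_tool(rows=[{"slide": [0,0,-0.2],"roll": 0},{"slide": [0,0,-0.35],"roll": 0},{"slide": [0,0,-0.45],"roll": 0},{"slide": [0,0,-0.5],"roll": 0},{"slide": [0,0,-0.5],"roll": 0}])

```text
time: 3.82
eef_pos: [0.4789, 0.0435, 0.066]
tool_rot: [-3.141, 0.0, 0.374]
wrist_force: [0.4, -0.6, -0.2]
opening: 0.0001
```

>>> drive_tool(rows=[{"slide": [0.18,-0.47,0]},{"slide": [0.36,-0.93,0]},{"slide": [0.51,-1.31,0]},{"slide": [0.69,-1.77,0]},{"slide": [0.9,-2.33,0]},{"slide": [1.12,-2.89,0]},{"slide": [1.34,-3.45,0]},{"slide": [1.55,-4.01,0]},{"slide": [1.77,-4.57,0]},{"slide": [1.99,-5.13,0]},{"slide": [2.17,-5.6,0]},{"slide": [2.28,-5.87,0]}])

```text
$.rows[0]: bad value
```

```bash
python3 - <<'E'
from h import *
o=env.get_obs();e=np.array(o["eef_pos"]);d=e[:2]-[.507,-.0295];print(o["time"],e,"jig",d@[.3616,-.9323],d@[.9323,.3616],o["wrist_force"])
a=snap("scene","s4");b=snap("side","d4");np.savez("s4.npz",**a);np.savez("d4.npz",**b)
v=np.hstack([cv2.resize(a["im"][230:330,230:400],None,fx=4,fy=4)[:, :],]);v2=cv2.resize(b["im"][250:370,240:410],None,fx=4,fy=4)
cv2.imwrite("pics/c4.png",cv2.resize(np.vstack([v,v2]),None,fx=.68,fy=.68,interpolation=cv2.INTER_AREA))
E
```

```text
3.825 [0.47891337 0.0435092  0.06598027] jig -0.07822260782130948 0.00021495834631685848 [ 0.35889227 -0.55160849 -0.24175201]
```

View pics/c4.png

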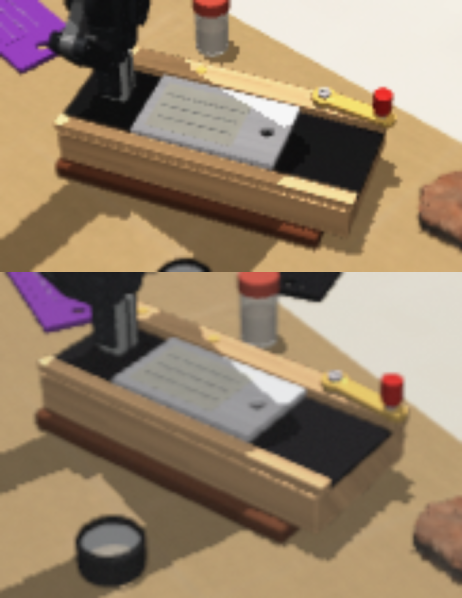

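The move was refused because it lacked "roll", so this is the pre-push state. The fingers at (120,85) stand on the ledge just behind the tag, and the tag's hole is at (268,131). I'll retry with roll included.

>>> drive_tool(rows=[{"slide": [0.18,-0.47,0],"roll": 0},{"slide": [0.36,-0.93,0],"roll": 0},{"slide": [0.51,-1.31,0],"roll": 0},{"slide": [0.69,-1.77,0],"roll": 0},{"slide": [0.9,-2.33,0],"roll": 0},{"slide": [1.12,-2.89,0],"roll": 0},{"slide": [1.34,-3.45,0],"roll": 0},{"slide": [1.55,-4.01,0],"roll": 0},{"slide": [1.77,-4.57,0],"roll": 0},{"slide": [1.99,-5.13,0],"roll": 0},{"slide": [2.17,-5.6,0],"roll": 0},{"slide": [2.28,-5.87,0],"roll": 0}])

```text
time: 5.42
eef_pos: [0.5019, -0.0155, 0.0661]
tool_rot: [-3.141, 0.0, 0.374]
wrist_force: [-0.4, 0.6, 0.1]
opening: 0.0001
```

```bash
cat > c.py <<'E'
from h import *
import sys
f=sys.argv[1]
o=env.get_obs();e=np.array(o["eef_pos"]);d=e[:2]-[.507,-.0295];print(o["time"],e,o["tool_rot"],"jig",d@[.3616,-.9323],d@[.9323,.3616],o["wrist_force"])
a=snap("scene","s"+f);b=snap("side","d"+f);np.savez("s"+f,**a);np.savez("d"+f,**b)
v=cv2.resize(a["im"][235:325,300:390],None,fx=6,fy=6,interpolation=cv2.INTER_CUBIC);v2=cv2.resize(b["im"][265:355,315:405],None,fx=6,fy=6,interpolation=cv2.INTER_CUBIC)
cv2.imwrite(f"pics/c{f}.png",cv2.resize(np.hstack([v,v2]),None,fx=.74,fy=.74,interpolation=cv2.INTER_AREA))
E
python3 c.py 5
```

```text
5.425 [ 0.50190062 -0.01548394  0.06605828] [-3.14141050e+00  3.20120658e-04  3.73970922e-01] jig -0.014911111929677943 0.0003140548550136032 [-0.38571017  0.64661029  0.14486988]
```

View pics/c5.png

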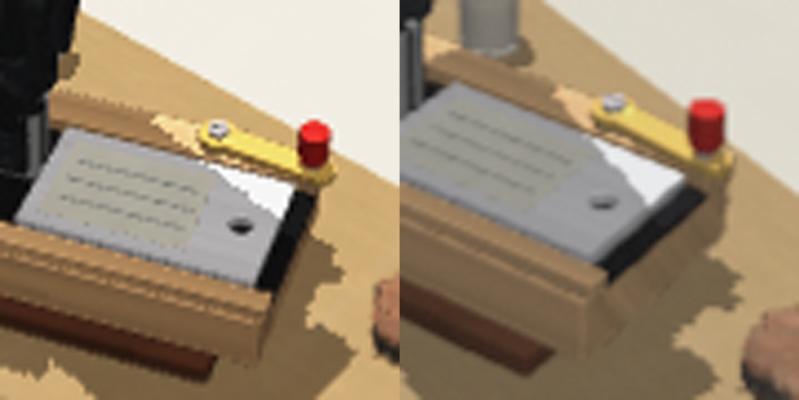

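Both views show the tag advanced, its front edge still just short of the ledge end: hole at scene (354,286) and side (360.5,310.5). A black strip remains in front of the tag.

```bash
python3 - <<'E'
from h import *
a=dict(np.load("s5.npz"));b=dict(np.load("d5.npz"))
def J(P): d=P[:,:2]-[.507,-.0295]; return np.c_[d@[.3616,-.9323],d@[.9323,.3616]].round(4)
f=lambda u,v,x0:(x0+u/4.44,(235 if x0==300 else 265)+v/4.44)
for m,x0,hole,fr,en in((a,300,(240,226),[(295,185),(258,287)],[(315,195),(272,290)]),(b,315,(202,202),[(285,177),(200,262)],[(307,190),(208,281)])):
    print("hole",J(onz(m,[f(*hole,x0)],.047)),"front",J(onz(m,[f(*q,x0) for q in fr],.047)).tolist(),"end",J(onz(m,[f(*q,x0) for q in en],.042)).tolist())
E
```

```text
hole [[ 0.0844 -0.0078]] front [[0.0986, 0.0222], [0.1004, -0.0369]] end [[0.1068, 0.0244], [0.1048, -0.032]]
hole [[ 0.0862 -0.007 ]] front [[0.1011, 0.0221], [0.1041, -0.0352]] end [[0.1076, 0.0261], [0.1082, -0.0365]]
```

>>> drive_tool(rows=[{"slide": [0.11,-0.28,0],"roll": 0},{"slide": [0.27,-0.69,0],"roll": 0},{"slide": [0.43,-1.12,0],"roll": 0},{"slide": [0.61,-1.58,0],"roll": 0},{"slide": [0.79,-2.05,0],"roll": 0},{"slide": [0.94,-2.42,0],"roll": 0},{"slide": [1.05,-2.7,0],"roll": 0},{"slide": [1.12,-2.89,0],"roll": 0},{"slide": [1.16,-2.98,0],"roll": 0},{"slide": [1.16,-2.98,0],"roll": 0}])

```text
time: 6.78
eef_pos: [0.5135, -0.0453, 0.066]
tool_rot: [-3.141, 0.0, 0.374]
wrist_force: [-0.3, -0.9, 0.1]
opening: -0.0002
```

```bash
python3 c.py 6
```

```text
6.775 [ 0.51348211 -0.04528167  0.06603999] [-3.14149967e+00  3.60007155e-04  3.73763948e-01] jig 0.017057185364480348 0.00033661938086602695 [-0.28169574 -0.8830663   0.06202647]
```

View pics/c6.png

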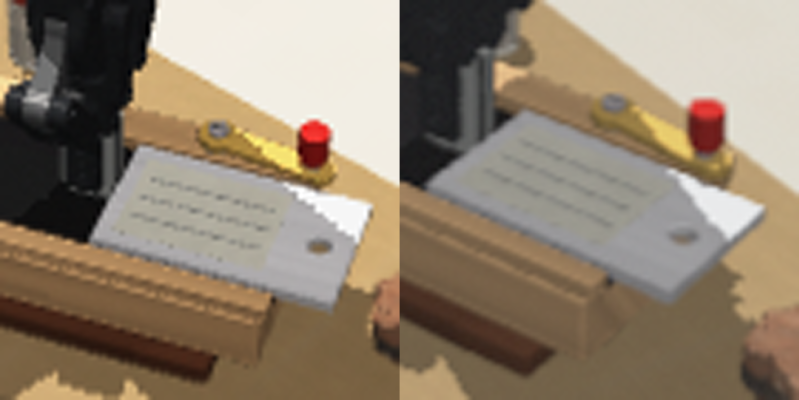

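The tag's hole end now overhangs: hole at scene crop (320,246) and side crop (682,236), with the table visible through it. The estimate is 10 mm past the end, with about 75% of the tag still on the ledge. Next I'll retract and go round behind the knob.

>>> drive_tool(rows=[{"slide": [-0.3,0.8,0],"roll": 0},{"slide": [-0.6,1.6,0.5],"roll": 0},{"slide": [-0.6,1.6,4],"roll": 0},{"slide": [-0.6,1.6,8.4],"roll": 8},{"slide": [1.5,0,8.4],"roll": 18},{"slide": [3.5,-1.5,8.4],"roll": 28},{"slide": [5.5,-3,8.4],"roll": 38},{"slide": [7.5,-4.5,8.4],"roll": 48},{"slide": [9.4,-5.9,8.4],"roll": 58},{"slide": [9.4,-5.9,8.4],"roll": 68},{"slide": [9.4,-5.9,8.4],"roll": 78},{"slide": [9.4,-5.9,8.4],"roll": 83}])

```text
time: 8.38
eef_pos: [0.6074, -0.1035, 0.1503]
tool_rot: [-3.141, 0.0, 1.827]
wrist_force: [0.7, -0.4, -0.4]
opening: 0.0002
```

```bash
cat > p.py <<'E'
from h import *
o=env.get_obs();e=np.array(o["eef_pos"]);print(e,o["tool_rot"],o["joint_pos"],o["wrist_force"])
for ex,t in [(32.5,7.4)]+[(17.5,t) for t in range(5,96,10)]+[(19,90),(17.5,90)]:
    c,s=np.cos(np.radians(t)),np.sin(np.radians(t))
    x,y=(60+42*c+ex*s)/1e3,(39.5-42*s+ex*c)/1e3
    P=np.array([.507+x*.3616+y*.9323,-.0295-x*.9323+y*.3616])
    print(t,P.round(4),((P-e[:2])*100).round(2),"roll",round(111.2-t-np.degrees(o["tool_rot"][2]),1))
E
python3 p.py; python3 -c "
from h import *
for _ in range(3): w=snap('wrist','w7')
np.savez('w7',**w)"
```

```text
[ 0.6073881  -0.10350724  0.15030439] [-3.14144539e+00  1.72212498e-04  1.82713879e+00] [-2.51861508e-01  2.41521790e-01  1.55402376e+00 -2.27834716e-04
  1.34609196e+00 -2.07894951e+00] [ 0.67992973 -0.43645805 -0.37445807]
7.4 [ 0.6071 -0.1042] [-0.03 -0.07] roll -0.9
5 [ 0.594  -0.1066] [-1.33 -0.31] roll 1.5
15 [ 0.5875 -0.111 ] [-1.99 -0.75] roll -8.5
25 [ 0.5802 -0.1142] [-2.72 -1.07] roll -18.5
35 [ 0.5725 -0.1161] [-3.49 -1.26] roll -28.5
45 [ 0.5646 -0.1166] [-4.28 -1.31] roll -38.5
55 [ 0.5567 -0.1158] [-5.07 -1.23] roll -48.5
65 [ 0.5491 -0.1136] [-5.83 -1.01] roll -58.5
75 [ 0.542  -0.1101] [-6.54 -0.66] roll -68.5
85 [ 0.5356 -0.1054] [-7.18 -0.19] roll -78.5
95 [ 0.5301 -0.0997] [-7.73  0.38] roll -88.5
90 [ 0.5332 -0.1041] [-7.42 -0.05] roll -83.5
90 [ 0.5327 -0.1027] [-7.47  0.08] roll -83.5
```

View pics/w7.png

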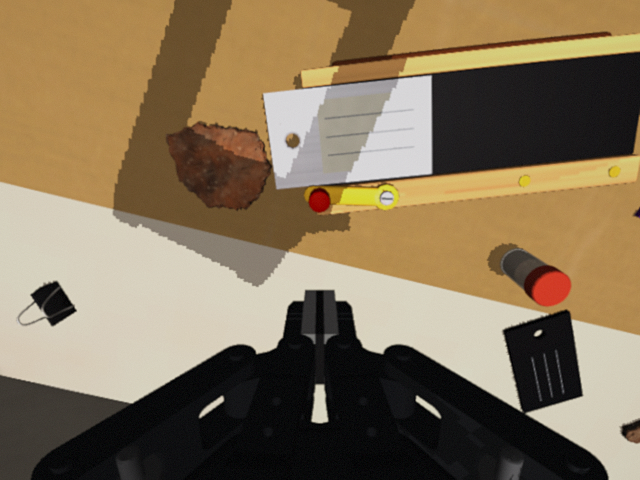

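The view from the fence side shows the tag with its front edge at x 270 and hole at (292,140), left of the ledge end at about x 310, so the hole is about 7 mm clear. The knob is at (319,200), pivot at (387,198), and the sherd and vial are untouched. Descending behind the knob.

>>> drive_tool(rows=[{"slide": [0,0,-3],"roll": 0},{"slide": [0,0,-5.5],"roll": 1.5},{"slide": [0,0,-6.5],"roll": 1.5},{"slide": [-0.5,-0.1,-6.6],"roll": 1.5},{"slide": [-1.0,-0.2,-6.6],"roll": 1.5},{"slide": [-1.4,-0.35,-6.6],"roll": 0},{"slide": [-1.8,-0.6,-6.6],"roll": -5},{"slide": [-2.2,-0.85,-6.6],"roll": -11},{"slide": [-2.7,-1.05,-6.6],"roll": -18},{"slide": [-3.1,-1.15,-6.6],"roll": -23},{"slide": [-3.5,-1.25,-6.6],"roll": -28},{"slide": [-3.5,-1.25,-6.6],"roll": -28}])

```text
time: 10.02
eef_pos: [0.5729, -0.1166, 0.0854]
tool_rot: [3.14, 0.0, 1.332]
wrist_force: [0.8, -0.0, 0.0]
opening: -0.0002
```

```bash
python3 p.py|sed -n '1p;6,$p'; python3 c.py 8
```

```text
[ 0.57285397 -0.11659563  0.08541428] [3.13964068e+00 4.96597540e-04 1.33182421e+00] [-2.88250301e-01  2.29087706e-01  1.69515694e+00 -4.26499297e-04
25 [ 0.5802 -0.1142] [0.73 0.24] roll 9.9
35 [ 0.5725 -0.1161] [-0.04  0.05] roll -0.1
45 [ 0.5646 -0.1166] [-0.83 -0.  ] roll -10.1
55 [ 0.5567 -0.1158] [-1.62  0.08] roll -20.1
65 [ 0.5491 -0.1136] [-2.38  0.3 ] roll -30.1
75 [ 0.542  -0.1101] [-3.09  0.65] roll -40.1
85 [ 0.5356 -0.1054] [-3.73  1.12] roll -50.1
95 [ 0.5301 -0.0997] [-4.28  1.69] roll -60.1
90 [ 0.5332 -0.1041] [-3.96  1.25] roll -55.1
90 [ 0.5327 -0.1027] [-4.02  1.39] roll -55.1
10.025 [ 0.57285397 -0.11659563  0.08541428] [3.13964068e+00 4.96597540e-04 1.33182421e+00] jig 0.10501204902279394 0.02990187206818128 [ 0.8014659  -0.01575091  0.02530464]
```

View pics/c8.png

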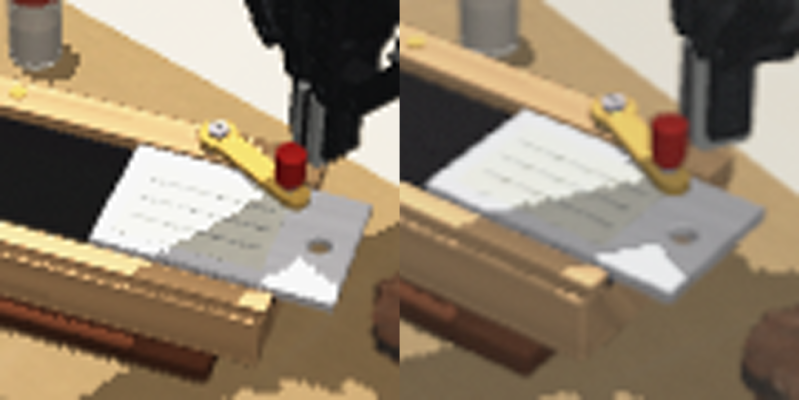

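The keeper is turning as planned, now at roughly 35°, with the finger behind the knob and the tag's hole still at (320,246), unmoved. Continuing the arc.

>>> drive_tool(rows=[{"slide": [-0.4,0.02,0],"roll": -5},{"slide": [-0.83,0.0,0],"roll": -10},{"slide": [-1.23,0.03,0],"roll": -15},{"slide": [-1.62,0.08,0],"roll": -20},{"slide": [-2.0,0.18,0],"roll": -25},{"slide": [-2.38,0.3,0],"roll": -30},{"slide": [-2.75,0.47,0],"roll": -35},{"slide": [-3.09,0.65,0],"roll": -40},{"slide": [-3.42,0.87,0],"roll": -45},{"slide": [-3.73,1.12,0],"roll": -50},{"slide": [-3.73,1.12,0],"roll": -50}])

```text
time: 11.5
eef_pos: [0.5355, -0.105, 0.0852]
tool_rot: [3.14, 0.0, 0.463]
wrist_force: [-0.2, 0.1, 0.5]
opening: -0.0001
```

>>> drive_tool(rows=[{"slide": [-0.08,0.08,0],"roll": -2},{"slide": [-0.14,0.15,0],"roll": -3},{"slide": [-0.21,0.21,0],"roll": -5},{"slide": [-0.25,0.28,0],"roll": -5},{"slide": [-0.25,0.28,0],"roll": -5}])

```text
time: 12.12
eef_pos: [0.533, -0.1021, 0.0852]
tool_rot: [3.14, 0.0, 0.376]
wrist_force: [-0.9, -1.4, 0.8]
opening: -0.0004
```

```bash
python3 p.py|tail -4; python3 c.py 9
```

```text
85 [ 0.5356 -0.1054] [ 0.26 -0.33] roll 4.7
95 [ 0.5301 -0.0997] [-0.29  0.25] roll -5.3
90 [ 0.5332 -0.1041] [ 0.03 -0.19] roll -0.3
90 [ 0.5327 -0.1027] [-0.03 -0.05] roll -0.3
12.125 [ 0.53298311 -0.10213038  0.08518216] [3.14039101e+00 2.71133647e-04 3.76071492e-01] jig 0.07710879401297929 -0.0020390893300413354 [-0.85841971 -1.40659098  0.7567496 ]
```

View pics/c9.png

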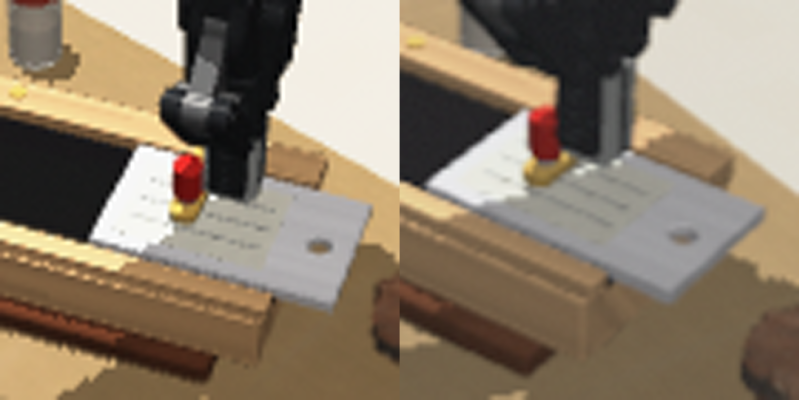

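The keeper is nearly square (knob at (187,178)) and the force is only about 1.5 N, so it hasn't reached the stop yet. I'll press on gently until it rises.

>>> drive_tool(rows=[{"slide": [-0.04,0.09,0],"roll": 0},{"slide": [-0.07,0.19,0],"roll": 0},{"slide": [-0.09,0.23,0],"roll": 0},{"slide": [-0.09,0.23,0],"roll": 0}])

```text
time: 12.72
eef_pos: [0.5326, -0.1012, 0.0854]
tool_rot: [3.138, -0.0, 0.376]
wrist_force: [1.8, -9.5, -2.3]
opening: 0.0002
```

Stop met: about 10 N with only 1 mm of travel. Backing off, raising, and checking from above.

>>> drive_tool(rows=[{"slide": [0.3,-0.8,0],"roll": 0},{"slide": [0.7,-1.9,0],"roll": 0},{"slide": [0.9,-2.4,3],"roll": 0},{"slide": [1.3,-3.4,7],"roll": 0},{"slide": [1.9,-4.9,11],"roll": 0},{"slide": [2.2,-5.8,13],"roll": 0},{"slide": [2.2,-5.8,13],"roll": 0},{"slide": [2.2,-5.8,13],"roll": 0}])

```text
time: 13.72
eef_pos: [0.554, -0.1589, 0.2139]
tool_rot: [3.139, 0.001, 0.376]
wrist_force: [-0.5, 0.2, 0.0]
opening: -0.0001
```

```bash
python3 - <<'E'
from h import *
for _ in range(2): w=snap('wrist','w10')
np.savez('w10',**w);o=env.get_obs();print(o["time"],o["eef_pos"],o["wrist_force"])
a=w["im"][120:320,240:480]
cv2.imwrite("pics/w10c.png",cv2.resize(a,None,fx=3,fy=3,interpolation=cv2.INTER_CUBIC))
E
```

```text
13.825 [ 0.55368682 -0.15853242  0.21346518] [-0.80276766  0.24320968  0.18821956]
```

View pics/w10c.png

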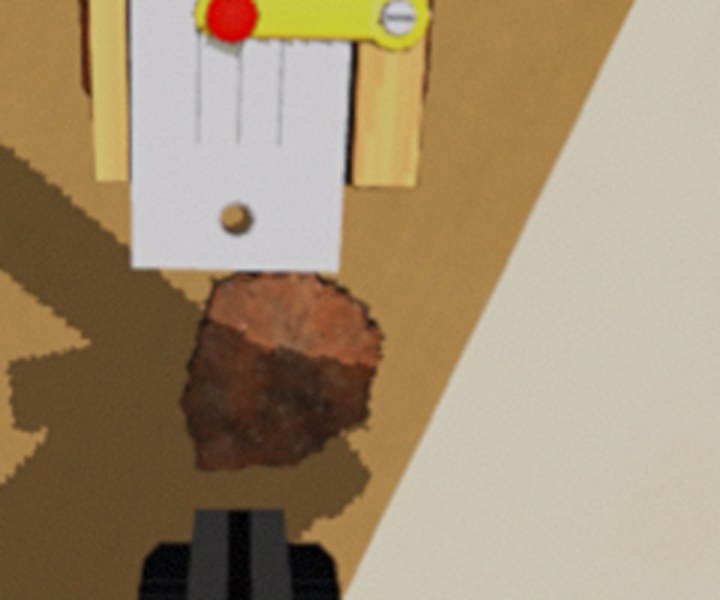

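The view from above shows the keeper square across the tag (knob (232,18), pivot (398,18)). The hole is at (236,218), with its rim about 5 mm beyond the ledge end (row 183), and the overhang is about 24 mm. The sherd is untouched, and the robot is clear of everything.

```bash
python3 - <<'E'
from h import *
w=dict(np.load("w10.npz"));f=lambda u,v:(240+u/3,120+v/3)
def J(P): d=P[:,:2]-[.507,-.0295]; return np.c_[d@[.3616,-.9323],d@[.9323,.3616]].round(4).tolist()
print(J(onz(w,[f(236,218),f(132,268),f(340,271)],.047)),J(onz(w,[f(112,181)],.045)),J(onz(w,[f(385,186)],.0485)),J(onz(w,[f(232,18)],.075)),J(onz(w,[f(398,18)],.0555)))
a=snap("scene","s11");p=dict(np.load("scene0.npz"))
for n,(x,y) in dict(sherd=(403,308),vial=(307,237),loupe=(297,337)).items():
    A,B=[cv2.cvtColor(i["im"][y-25:y+25,x-25:x+25],cv2.COLOR_BGR2GRAY).astype(np.float32) for i in(p,a)]
    print(n,cv2.phaseCorrelate(A,B,cv2.createHanningWindow((50,50),cv2.CV_32F)))
print(env.job_done())
E
```

```text
[[0.1131, -0.0023], [0.1277, -0.0317], [0.1281, 0.0272]] [[0.1034, -0.0368]] [[0.1036, 0.0385]] [[0.0593, -0.0035]] [[0.0593, 0.0387]]
sherd ((0.04139991596926862, -0.01101602211193864), 0.7794666677474975)
vial ((0.004154209812085696, -0.0694661115744033), 0.9640981774806976)
loupe ((-0.02133125002724512, 0.010597369888483144), 0.9884982785224915)
the job is handed in; nothing more can be done
None
```

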